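Fetch the measuring cup from behind the bottles

ROBOT

A 7-joint arm with a two-finger parallel gripper is mounted at the origin on the work surface. World frame = base frame: x ahead of the robot, y to its left, z up, the work surface at z = 0. Lengths are in m, angles in degrees, forces in N, time in s.
With the tool pointing down it reaches from about 0.425 to 0.875 m from the base axis. Payload 8.4 kg.
Tool frame: the origin (TCP) lies on the front face of the gripper's body, between the roots of the fingers; the fingertips stand 70 mm ahead of it and the grasp point (between the pads) lies 51 mm ahead of it; z points along the fingers, y is the line along which they close (so a half turn about z gives the same grasp; the last joint's range is limited). The gripper opens to 87 mm and grips with 3 to 60 N. Pads are 19 mm wide; open, the fingers measure 117 mm over their backs; the gripper's body (75 mm by 190 mm) begins 51 mm behind the grasp point.
Start: joints at [68.4, 19.091, 2.286, 83.961, -0.768, 76.965, -3.352], TCP at [0.178, -0.625, 0.292] pointing down, gripper open.
Joint ranges: [-147.57, 147.57], [-21.85, 119.76], [-74.77, 79.35], [14.55, 137.4], [-85.83, 265.84], [4.83, 119.75], [-152.11, 152.11]. Speed limits (degrees/s): [127.2, 127.2, 159.86, 159.86, 180, 180, 180].

INTERFACE

Orientations are given as a 3x3 rotation matrix whose columns are the frame's x, y, z axes.
In Python, from station import robot gives the robot as it stands. The module is installed in compiled form; this text tells all that it offers.
- The arm moves only by the shell command python3 -m inch 'ROWS' [FORCE]. ROWS is JSON, a list of rows, each a list of 7 numbers: the closure in counts, from 0 (fully open) to 255 (shut), then the shift along the tool's x, y, z in mm, then the turn, a rotation vector about the tool's x, y, z in rad. A call has 1 to 20 rows; each row shifts and turns the commanded pose from where the row before left it, along the tool's axes as they then stand; what a row does not reach is not made up. A row lasts 1/8 s, in which the tool goes at most 62.5 mm and 10.7 degrees, less where a joint would pass 70% of its speed; a pose out of reach is approached as far as the arm can. A call with a gripper value outside its range is refused whole. The fingers move at their own pace and stop on an object; FORCE is the grip in N (left out, the last holds). Time passes only in rows, so rows that do not move let the fingers close. It gives the time, the measured TCP pose, the force, the opening and the grip force at its end, in the units of the state.
- robot.observe(): the state, without advancing time (a new reading comes with each control period).
- robot.capture(name): name is "scene" or "top"; returns (picture, depth): 480x640x3 uint8, red, green, blue; 480x640 float32, m along the optical axis (not along the pixel's ray), 0 where there is no reading.
- robot.camera_params(name): a dict with "vertical_fov" (degrees; the focal length in pixels is half the picture's height over the tangent of half this angle, whatever the lens; pixels are square), "cx", "cy" (the principal point, pixels), "k1" (the pictures are not rectified: a ray, as slopes to the right and down, at radius r is drawn at 1 + k1 r^2 times it, then the intrinsics apply), "cam_to_world" (4x4, takes a point from camera to world coordinates). Camera axes: x right, y up, looking along -z (the intrinsics and any distortion apply to the point x, -y, -z); pixel columns grow to the right and rows downward; lengths in m; the calibration is good to about 2 mm. A picture is of the moment at which its call begins. camera_params takes no time and is no camera call.
- robot.job_done(): hands the job in; it is judged then, once.
The state is a dict: "t": time; "joint_pos": joint angles; "joint_velocities": joint speeds; "joint_efforts": joint torques, N m; "tcp_pos": TCP position; "tcp_rot": TCP orientation; "contact_force": force on the tool from outside, world axes, zero at the start; "torque": the same for the moment, N m; "opening": finger opening in m; "gripper_force": force on a finger pad.
Only numpy, scipy, OpenCV 4.12 (cv2) and the standard library are available. Lean on these libraries where they do the work, as an engineer would, in place of code of your own. Each camera call takes 0.05 s, during which the arm holds its last target. There are 200 camera calls.

TASK

Clear the tall bottle and the amber jar out of the open-fronted holder and stand them both on the black mat; with both there, lift the white measuring cup out of the steel beaker it is nested in, leaving the beaker standing where it is, and stand the cup upright in the round steel dish. Then put the bottle and the jar back upright, each where it stood at first (to within 15 mm). Knock nothing over, and leave the tube rack, glove box and small pot alone.

Things in the scene. Friction and masses are not known exactly. Their poses are not given: they have to be found in the camera images.
- tall_mid (a point): Tall white round plastic bottle, standing: 50 mm diameter, straight side up to 162 mm, then a grey screw cap 34 mm in diameter, 180 mm high in all, 0.18 to 0.34 kg. The point is its centre, 90 mm above its underside; z is its upright axis. It stands on the holder's floor in front of the cups, to the left or to the right; where it stands at the start is its place.
- short_mid (a point): Amber round jar with a black lid, standing: 56 mm diameter, its lid 58 mm, 145 mm high in all, 0.19 to 0.37 kg. The point is its centre, 72.5 mm above its underside; z is its upright axis. It stands on the holder's floor beside the tall bottle, their centres about 94 mm apart, and about 74 mm from the cups' axis. The tall bottle stands 35 mm higher and gets in the way of a gripper's body when the jar is taken, so take the bottle first and put it back last.
- cup_mid (a point): White plastic measuring cup, open at the top, 100 mm high, outer diameter 44 mm at its foot growing evenly to 56 mm at its rim, wall 2.5 mm, 40 g. The point is its centre, 50 mm above its underside; z is its upright axis. It is nested in the steel beaker, about 2 mm clear all round, and stands out 42 mm above the beaker's rim; lift it straight up at least 65 mm to clear it.
- outer_mid (a point): Steel beaker that holds the cup, 62 mm high, rolled rim 70 mm in diameter, floor 4 mm thick, 120 g, standing loose on the holder's floor towards its back. The point is 31 mm above its underside; z is its upright axis. It stays there.
- bay: Fixed plastic holder, grey floor 160 mm (x) by 168 mm (y) and 4 mm thick, clear walls 50 mm high and 4 mm thick on its left, right and back (+x), open at the front (-x, towards the robot). Origin: centre of its underside.
- mat: Fixed black rubber mat, the side area: 120 mm (x) by 190 mm (y), 3 mm thick, flat, to the left or right of the holder. Origin: centre of its underside; the longer side lies along its y.
- dish: Fixed shallow round steel dish, on the other side of the holder from the mat: 92 mm across the rim, 14 mm high, flat inner floor 71 mm across and 3 mm above its underside. Origin: centre of its underside.
- rack: Bystander: teal tube rack, 75 by 190 mm, 70 mm high, loose. Origin: centre of its underside.
- glovebox: Bystander: cardboard glove box, 120 by 220 mm, 70 mm high, loose. Origin: centre of its underside.
- pot: Bystander: small white pot with a metal lid, 45 mm diameter, 35 mm high, loose, in front of the holder. Origin: centre of its underside.

How it is judged:
By the outcome, as a careful person would: the job done as asked, in the order asked, and still so for the second after the job is handed in, with the robot touching nothing.
It also fails if it takes over 138 s, if anything falls off the work surface, if the arm or the gripper's body presses on something with over 40 N, if the wrist force passes 120 N, or if a joint passes its speed limit or range.

## Working session

There is one attempt and no reset: what is moved stays moved. The work goes in short steps, Python scripts to look and compute and a shell command to move; the robot and the scene stay as the last step left them, time stands still between calls to the robot, and variables do not carry over. Pictures are saved under pics/ and viewed, at most 14 in all, crops included, and the job is handed in when it is done.

```bash
mkdir -p pics
cat > h.py <<'E'
import numpy as np, cv2
from station import robot
def snap(n,tag):
    im,d=robot.capture(n); cv2.imwrite(f'pics/{tag}.png',im[:,:,::-1]); np.savez(f'pics/{tag}.npz',im=im,d=d); return im,d
def rays(n,uv):
    p=robot.camera_params(n); f=240/np.tan(np.radians(p['vertical_fov'])/2)
    K=np.array([[f,0,p['cx']],[0,f,p['cy']],[0,0,1]])
    s=cv2.undistortPoints(np.float64(uv).reshape(-1,1,2),K,np.array([p['k1'],0,0,0.]))[:,0]
    T=np.array(p['cam_to_world']); c=np.c_[s[:,0],-s[:,1],-np.ones(len(s))]
    return T[:3,3],c@T[:3,:3].T
def plane(n,uv,z):
    o,r=rays(n,uv); return o+r*((z-o[2])/r[:,2])[:,None]
def cloud(n,d):
    v,u=np.mgrid[:480,:640]; o,r=rays(n,np.c_[u.ravel(),v.ravel()])
    P=o+r*d.reshape(-1,1); P[d.ravel()==0]=np.nan; return P.reshape(480,640,3)
E
python3 - <<'E'
from h import *
for n in('scene','top'):
    snap(n,n+'0'); p=robot.camera_params(n); print(n,p['vertical_fov'],p['k1'],np.round(p['cam_to_world'],3).tolist())
s=robot.observe(); print(s['t'],np.round(s['tcp_rot'],3).tolist(),s['opening'])
E
```

```text
scene 45.264715058920224 -0.12807805876449166 [[-0.773, -0.515, 0.369, 0.982], [0.634, -0.624, 0.456, 0.551], [-0.005, 0.587, 0.81, 1.05], [0.0, 0.0, 0.0, 1.0]]
top 51.927158225947586 -0.07021777705063331 [[-0.004, 0.988, -0.153, 0.432], [-0.999, -0.01, -0.04, -0.021], [-0.041, 0.153, 0.987, 0.992], [0.0, 0.0, 0.0, 1.0]]
0.1 [[0.962, 0.274, -0.0], [0.274, -0.962, 0.001], [-0.0, -0.001, -1.0]] 0.0867043661068328
```

View pics/scene0.png

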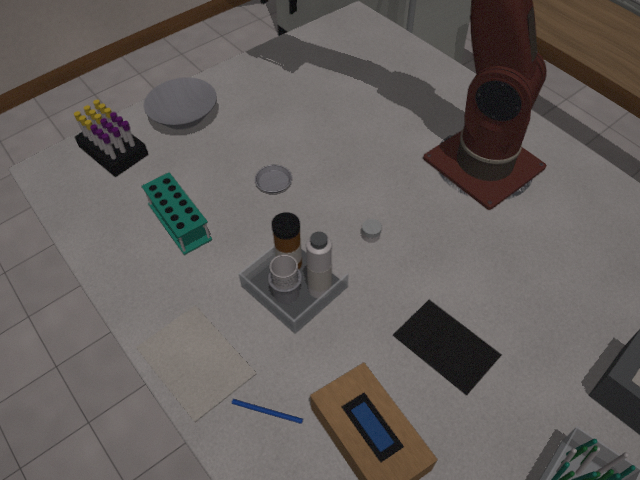

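View pics/top0.png

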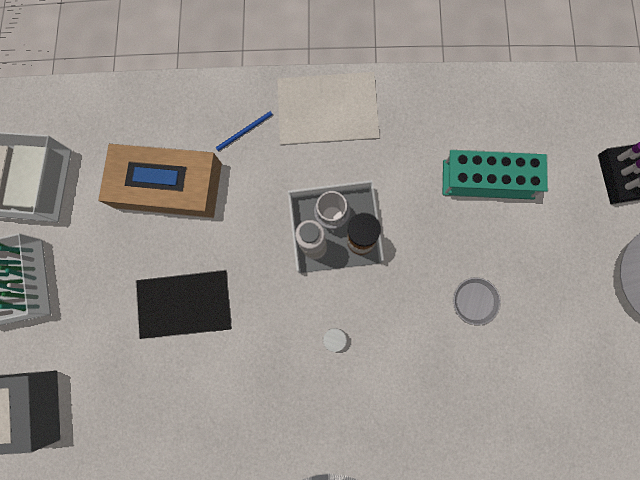

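The top view shows the bottle cap at about (310,232), jar lid (364,230), cup rim (332,208), mat (184,304), dish (477,301) and pot (336,340). The holder spans (290-383, 183-272).

Run:
```python
from h import *
for n in('top','scene'):
    z=np.load(f'pics/{n}0.npz'); im=z['im'];d=z['d'];P=cloud(n,d); P2=P.reshape(-1,3)
    C=dict(top=dict(cap=(310,232),lid=(364,228),cup=(332,208)),scene=dict(cap=(319,239),lid=(286,222),cup=(284,266)))[n]
    for k,zt,R in(('cap',.184,30),('lid',.149,30),('cup',.108,26)):
        u,v=C[k]; m=np.zeros((480,640),np.uint8); cv2.circle(m,(u,v),R,1,-1)
        m=(m>0)&(abs(P[...,2]-zt)<(.005))
        ys,xs=np.nonzero(m); 
        if len(xs)<8: print(n,k,'few',len(xs)); continue
        q=plane(n,np.c_[xs,ys],zt)[:,:2]
        c,r=cv2.minEnclosingCircle(np.float32(q)); print(n,k,len(xs),np.round(c,4),round(r,4),'med',np.median(q,0).round(4),'zmed',np.median(P[m][:,2]).round(4))
z=np.load('pics/top0.npz');im=z['im'].astype(int);P=cloud('top',z['d'])
def blob(m,box,zt,name):
    k=np.zeros((480,640),bool);k[box[1]:box[3],box[0]:box[2]]=1
    ys,xs=np.nonzero(m&k); q=np.float32(plane('top',np.c_[xs,ys],zt)[:,:2]); (c,s,a)=cv2.minAreaRect(q); print(name,len(xs),np.round(c,4),np.round(s,4),round(a,1))
blob(im.max(2)<60,(120,255,250,350),.003,'mat')
blob(P[...,2]>.010,(440,265,515,340),.014,'dish')
blob(P[...,2]>.02,(310,315,365,365),.035,'pot')
b=P[175:285,280:395].reshape(-1,3); b=b[(b[:,2]>.035)&(b[:,2]<.056)]
blob((P[...,2]>.042)&(P[...,2]<.058),(280,175,395,285),.05,'bay')
g=P[130:225,90:235].reshape(-1,3); g=g[g[:,2]>.05]; print('glove',np.nanmin(g,0),np.nanmax(g,0))
```

```text
top cap 322 [0.5717 0.0277] 0.0172 med [0.5713 0.0281] zmed 0.1845
top lid 830 [ 0.5825 -0.0641] 0.0292 med [ 0.5829 -0.0651] zmed 0.1495
top cup 159 [ 0.6337 -0.0093] 0.0281 med [ 0.6381 -0.008 ] zmed 0.108
scene cap 187 [0.5745 0.0321] 0.018 med [0.5746 0.0315] zmed 0.1814
scene lid 481 [ 0.5855 -0.0618] 0.03 med [ 0.5841 -0.0617] zmed 0.1467
scene cup 173 [ 0.617  -0.0146] 0.049 med [ 0.6143 -0.0218] zmed 0.1059
mat 5299 [0.4567 0.296 ] [0.1191 0.1889] 5.9
dish 410 [ 0.4598 -0.2911] [0.0924 0.0918] 24.8
pot 423 [ 0.3879 -0.0114] [0.0401 0.0434] 89.7
bay 724 [ 0.6088 -0.0136] [0.1605 0.1664] 6.5
glove [0.63385206 0.22462387 0.05000598] [0.77634931 0.45532905 0.07953307]
```

```bash
cat > to.py <<'E'
import sys
from h import *
from scipy.spatial.transform import Rotation as Ro
x,y,z,psi=map(float,sys.argv[1:]); s=robot.observe(); R=np.array(s['tcp_rot']); p=np.radians(psi)
T=np.array([[np.cos(p),np.sin(p),0],[np.sin(p),-np.cos(p),0],[0,0,-1]])
print('t',s['t'],'shift(now axes)',(R.T@(np.array([x,y,z])-s['tcp_pos'])*1000).round(1),'shift(target axes)',(T.T@(np.array([x,y,z])-s['tcp_pos'])*1000).round(1),'rot',Ro.from_matrix(R.T@T).as_rotvec().round(4),'j',np.round(s['joint_pos'],0),'F',np.round(s['contact_force'],1),'open',s['opening'])
E
python3 -m inch '[[0,0,0,-6,0,0,-0.185],[0,0,0,-6,0,0,-0.185],[0,0,0,-6,0,0,-0.185],[0,0,0,-6,0,0,-0.185],[0,0,0,-6,0,0,-0.185],[0,0,0,-6,0,0,-0.185],[0,0,0,-6,0,0,-0.185],[0,0,0,0,0,0,0]]' 20
python3 to.py 0.5725 0.0295 0.30 90
```

```text
t: 1.1
tcp_pos: [0.1782, -0.6251, 0.3343]
tcp_rot: [[-0.001, 1.0, 0.0], [1.0, 0.001, 0.0], [0.0, 0.0, -1.0]]
contact_force: [-0.8, 0.3, -0.3]
opening: 0.0871
gripper_force: 0.0
t 1.1 shift(now axes) [654.3 394.8  34.3] shift(target axes) [654.6 394.3  34.3] rot [ 0.0002 -0.      0.0007] j [76. 19. -8. 80.  2. 82. 68.] F [-0.8  0.3 -0.3] open 0.08710004570524355
```

```bash
python3 -m inch '[[0,20,12,0,0,0,0],[0,40,24,0,0,0,0],[0,44,26,0,0,0,0],[0,44,26,0,0,0,0],[0,44,26,0,0,0,0],[0,44,26,0,0,0,0],[0,44,26,0,0,0,0],[0,44,26,0,0,0,0],[0,44,26,0,0,0,0],[0,44,26,0,0,0,0],[0,44,26,0,0,0,0],[0,44,26,0,0,0,0],[0,44,26,0,0,0,0],[0,44,26,0,0,0,0],[0,44,26,5,0,0,0],[0,40,24,5,0,0,0],[0,24,14,5,0,0,0],[0,0,0,0,0,0,0]]'
python3 to.py 0.5725 0.0295 0.194 90
```

```text
t: 3.35
tcp_pos: [0.5887, 0.0742, 0.318]
tcp_rot: [[-0.001, 1.0, -0.002], [1.0, 0.001, 0.002], [0.002, -0.002, -1.0]]
contact_force: [0.1, -0.9, 0.3]
opening: 0.0872
gripper_force: 0.0
t 3.35 shift(now axes) [-44.8 -16.1 124. ] shift(target axes) [-44.7 -16.2 124. ] rot [-0.002  -0.0017  0.0015] j [ 26.  17. -46.  88.  12.  80. -21.] F [ 0.1 -0.9  0.3] open 0.08721051647786382
```

```bash
python3 -m inch '[[0,-25,-9,0,-0.001,-0.001,0],[0,-19.8,-7.1,0,-0.001,-0.001,0.001],[0,0,0,20,0,0,0],[0,0,0,0,0,0,0]]'
python3 to.py 0.5725 0.0295 0.194 90
python3 - <<'E'
from h import *
im,d=snap('scene','s1'); cv2.imwrite('pics/s1c.png',cv2.resize(im[150:350,200:450,::-1],None,fx=2.5,fy=2.5))
E
```

```text
t: 3.85
tcp_pos: [0.5719, 0.0264, 0.2973]
tcp_rot: [[0.001, 1.0, -0.001], [1.0, -0.001, -0.002], [-0.002, -0.001, -1.0]]
contact_force: [-0.9, 0.6, -0.5]
opening: 0.0867
gripper_force: 0.0
t 3.85 shift(now axes) [  3.3   0.7 103.3] shift(target axes) [  3.1   0.6 103.3] rot [-0.001   0.0021 -0.0012] j [ 31.  15. -45.  93.  11.  77. -16.] F [-0.9  0.6 -0.5] open 0.0867372833666021
```

View pics/s1c.png

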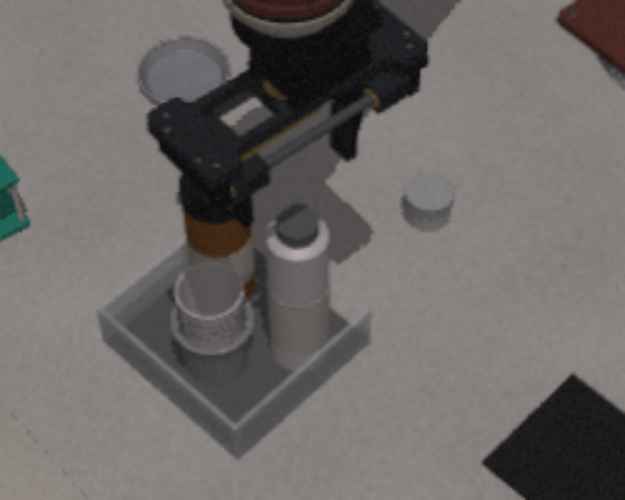

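The gripper is above the bottle (cap at crop (297,222)), with its body spanning along x and clear of everything.

```bash
python3 -m inch '[[0,2,0.5,20,0,0.001,0],[0,0,0,30,0,0,0],[0,0,0,30,0,0,0],[0,0,0,15,0,0,0],[0,0,0,8,0,0,0],[0,0,0,0,0,0,0]]'
python3 to.py 0.5725 0.0295 0.194 90
python3 -m inch '[[255,0,0,0,0,0,0],[255,0,0,0,0,0,0],[255,0,0,0,0,0,0],[255,0,0,0,0,0,0],[255,0,0,0,0,0,0],[255,0,0,0,0,0,0],[255,0,0,0,0,0,0],[255,0,0,0,0,0,0]]' 25
```

```text
t: 4.65
tcp_pos: [0.5737, 0.029, 0.1963]
tcp_rot: [[-0.001, 1.0, 0.002], [1.0, 0.001, -0.001], [-0.001, 0.002, -1.0]]
contact_force: [-0.4, 0.6, -0.2]
opening: 0.0872
gripper_force: 0.0
t 4.65 shift(now axes) [ 0.5 -1.2  2.3] shift(target axes) [ 0.5 -1.2  2.3] rot [0.002  0.0007 0.0011] j [ 29.  20. -44. 100.  15.  66. -19.] F [-0.4  0.6 -0.2] open 0.0871551982756756
t: 5.65
tcp_pos: [0.5736, 0.0288, 0.1963]
tcp_rot: [[-0.001, 1.0, 0.002], [1.0, 0.001, -0.001], [-0.001, 0.002, -1.0]]
contact_force: [-0.7, 0.0, 0.7]
opening: 0.0494
gripper_force: 24.7
```

```bash
python3 -m inch '[[255,0,0,-6,0,0,0],[255,0,0,-20,0,0,0],[255,0,0,-30,0,0,0],[255,0,0,-24,0,0,0],[255,0,0,0,0,0,0]]'
python3 to.py 0.457 0.346 0.277 90
```

```text
t: 6.28
tcp_pos: [0.5744, 0.0292, 0.2791]
tcp_rot: [[-0.001, 1.0, 0.006], [1.0, 0.001, -0.001], [-0.001, 0.006, -1.0]]
contact_force: [0.5, 0.0, -2.3]
opening: 0.0492
gripper_force: 24.7
t 6.275 shift(now axes) [ 316.9 -117.1    1. ] shift(target axes) [ 316.8 -117.4    2.1] rot [0.0064 0.0011 0.0009] j [ 30.  16. -45.  94.  11.  75. -16.] F [ 0.5  0.  -2.3] open 0.04917116314682964
```

```bash
python3 -m inch '[[255,15,-5,0,0.002,0,0],[255,30,-11,0,0.002,0,0],[255,35,-13,0,0.002,0,0],[255,35,-13,0,0,0,0],[255,35,-13,0,0,0,0],[255,35,-13,0,0,0,0],[255,35,-13,0,0,0,0],[255,35,-13,0,0,0,0],[255,33,-12,0,0,0,0],[255,20,-8,0,0,0,0],[255,9,-3,0,0,0,0],[255,0,0,0,0,0,0]]'
python3 to.py 0.457 0.346 0.1965 90
```

```text
t: 7.78
tcp_pos: [0.4555, 0.3461, 0.2757]
tcp_rot: [[-0.002, 1.0, -0.005], [1.0, 0.002, -0.001], [-0.001, -0.005, -1.0]]
contact_force: [-0.0, -0.2, -1.5]
opening: 0.0493
gripper_force: 24.7
t 7.775 shift(now axes) [ 0.   1.9 79.2] shift(target axes) [-0.1  1.5 79.2] rot [-0.005   0.0014  0.0023] j [  3.  18. -54.  94.  15.  76. -53.] F [-0.  -0.2 -1.5] open 0.049269753958533426
```

```bash
python3 -m inch '[[255,0,0,20,-0.003,0,0],[255,0,0,30,-0.002,0,0],[255,0,0,18,0,0,0],[255,0,0,7,0,0,0],[255,0,0,2,0,0,0],[255,0,0,0,0,0,0]]'
python3 to.py 0.457 0.346 0.1955 90
```

```text
t: 8.52
tcp_pos: [0.4563, 0.3459, 0.2]
tcp_rot: [[-0.001, 1.0, 0.002], [1.0, 0.001, -0.0], [-0.0, 0.002, -1.0]]
contact_force: [0.2, -0.3, -2.5]
opening: 0.0495
gripper_force: 24.7
t 8.525 shift(now axes) [0.1 0.6 4.5] shift(target axes) [0.1 0.7 4.5] rot [0.0017 0.0004 0.0009] j [  1.  22. -52. 100.  19.  68. -56.] F [ 0.2 -0.3 -2.5] open 0.04947362043350439
```

```bash
python3 -m inch '[[255,0,0,2,0,0,0],[255,0,0,1.5,0,0,0],[255,0,0,0,0,0,0]]'; python3 -m inch '[[255,0,0,1,0,0,0],[255,0,0,0,0,0,0]]'
```

```text
t: 8.9
tcp_pos: [0.456, 0.3456, 0.1958]
tcp_rot: [[-0.001, 1.0, 0.001], [1.0, 0.001, -0.001], [-0.001, 0.001, -1.0]]
contact_force: [0.4, -0.5, -3.1]
opening: 0.0494
gripper_force: 24.7
t: 9.15
tcp_pos: [0.4561, 0.346, 0.1953]
tcp_rot: [[-0.001, 1.0, 0.001], [1.0, 0.001, -0.001], [-0.001, 0.001, -1.0]]
contact_force: [-0.5, -0.5, 2.4]
opening: 0.0494
gripper_force: 24.8
```

Contact (the force rose by about 5 N). Release, rise, and go to the jar.

```bash
python3 -m inch '[[120,0,0,0,0,0,0],[60,0,0,0,0,0,0],[0,0,0,0,0,0,0],[0,0,0,0,0,0,0],[0,0,0,0,0,0,0],[0,0,0,-20,0,0,0],[0,0,0,-40,0,0,0],[0,0,0,-25,0,0,0],[0,0,0,0,0,0,0]]'
python3 to.py 0.584 -0.063 0.28 132
python3 - <<'E'
from h import *
snap('scene','s2');snap('top','t2')
E
```

```text
t: 10.28
tcp_pos: [0.4565, 0.3468, 0.2832]
tcp_rot: [[-0.001, 1.0, 0.005], [1.0, 0.001, 0.002], [0.001, 0.005, -1.0]]
contact_force: [-0.0, 0.9, 0.4]
opening: 0.0868
gripper_force: 0.0
t 10.275 shift(now axes) [-409.9  127.     3.2] shift(target axes) [-389.8 -179.5    3.2] rot [ 5.300e-03  4.000e-04 -7.319e-01] j [  3.  18. -54.  94.  15.  76. -53.] F [-0.   0.9  0.4] open 0.0868115701248815
```

View pics/s2.png

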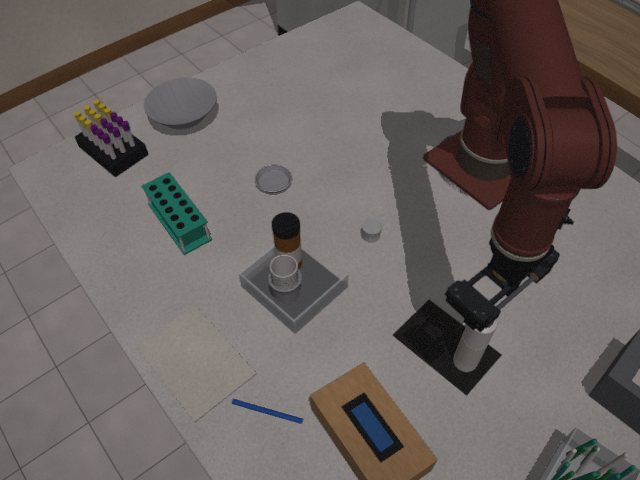

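The bottle stands on the mat at about (472,345). The holder now has only the jar and the cup in the beaker. Next is the jar, at yaw 48.

```bash
python3 -m inch '[[0,-15,5,0,-0.003,0,0],[0,-35,11,0,-0.002,0,0],[0,-45,14,0,0,0,0],[0,-45,14,0,0,0,0],[0,-45,14,0,0,0,0],[0,-45,14,0,0,0,0],[0,-45,14,0,0,0,0],[0,-45,14,0,0,0,0],[0,-45,14,0,0,0,0],[0,-35,10,0,0,0,0],[0,-10,3,0,0,0,0],[0,0,0,0,0,0,0.183],[0,0,0,0,0,0,0.183],[0,0,0,0,0,0,0.183],[0,0,0,0,0,0,0.183],[0,0,0,0,0,0,0]]'
python3 to.py 0.584 -0.063 0.28 48
python3 to.py 0.584 -0.063 0.165 48
python3 - <<'E'
from h import *
im,d=snap('scene','s3'); cv2.imwrite('pics/s3c.png',cv2.resize(im[150:350,200:450,::-1],None,fx=2.5,fy=2.5))
E
```

```text
t: 12.38
tcp_pos: [0.5829, -0.0637, 0.2806]
tcp_rot: [[0.666, 0.746, 0.005], [0.746, -0.666, -0.001], [0.003, 0.005, -1.0]]
contact_force: [-0.3, -0.2, 0.1]
opening: 0.0868
gripper_force: 0.0
t 12.375 shift(now axes) [1.2 0.4 0.6] shift(target axes) [1.2 0.4 0.6] rot [ 0.0045 -0.0029  0.004 ] j [ 32.  15. -36.  93.   9.  75. -47.] F [-0.3 -0.2  0.1] open 0.08683519330737592
t 12.375 shift(now axes) [ 9.000e-01 -1.000e-01  1.156e+02] shift(target axes) [  1.2   0.4 115.6] rot [ 0.0045 -0.0029  0.004 ] j [ 32.  15. -36.  93.   9.  75. -47.] F [-0.3 -0.2  0.1] open 0.08683519330737592
```

View pics/s3c.png

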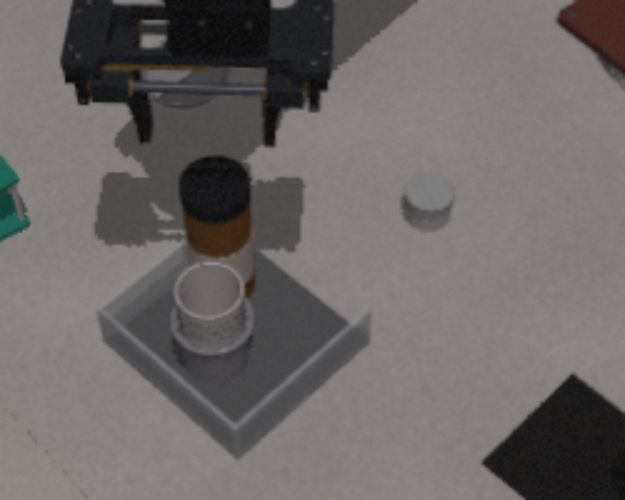

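The fingers straddle the jar (lid at crop (215,185)) square to the cup, so I'll descend.

```bash
python3 -m inch '[[0,0.5,0,25,0.002,-0.002,0],[0,0,0,35,0.002,0,0],[0,0,0,30,0,0,0],[0,0,0,15,0,0,0],[0,0,0,8,0,0,0],[0,0,0,2,0,0,0],[0,0,0,0,0,0,0]]'
python3 to.py 0.584 -0.063 0.165 48
python3 -m inch '[[255,0,0,0,0,0,0],[255,0,0,0,0,0,0],[255,0,0,0,0,0,0],[255,0,0,0,0,0,0],[255,0,0,0,0,0,0],[255,0,0,0,0,0,0],[255,0,0,0,0,0,0]]' 25
```

```text
t: 13.3
tcp_pos: [0.5845, -0.0638, 0.1668]
tcp_rot: [[0.667, 0.745, 0.003], [0.745, -0.667, 0.0], [0.002, 0.002, -1.0]]
contact_force: [-0.2, 0.4, 0.6]
opening: 0.0868
gripper_force: 0.0
t 13.3 shift(now axes) [ 0.3 -0.9  1.8] shift(target axes) [ 0.3 -0.9  1.8] rot [ 0.0021 -0.002   0.0025] j [ 31.  21. -35. 100.  13.  63. -50.] F [-0.2  0.4  0.6] open 0.08681003750729983
t: 14.18
tcp_pos: [0.5841, -0.0637, 0.166]
tcp_rot: [[0.668, 0.745, 0.002], [0.745, -0.668, 0.0], [0.001, 0.001, -1.0]]
contact_force: [-1.4, 0.1, 2.2]
opening: 0.0572
gripper_force: 25.0
```

```bash
python3 -m inch '[[255,0,0,-6,0,0,0],[255,0,0,-20,0,0,0],[255,0,0,-35,0,0,0],[255,0,0,-35,0,0,0],[255,0,0,-24,0,0,0],[255,0,0,0,0,0,0],[255,0,0,0,0,0,-0.183],[255,0,0,0,0,0,-0.183],[255,0,0,0,0,0,-0.183],[255,0,0,0,0,0,-0.183],[255,0,0,0,0,0,0]]'
python3 to.py 0.457 0.246 0.286 90
```

```text
t: 15.55
tcp_pos: [0.5834, -0.064, 0.285]
tcp_rot: [[0.0, 1.0, 0.0], [1.0, -0.0, 0.001], [0.001, 0.0, -1.0]]
contact_force: [-0.4, -0.7, -2.5]
opening: 0.0572
gripper_force: 25.0
t 15.55 shift(now axes) [ 310.  -126.5   -0.8] shift(target axes) [ 310.  -126.4   -1. ] rot [ 0.0003 -0.0007 -0.0003] j [ 37.  17. -42.  92.  11.  76.  -7.] F [-0.4 -0.7 -2.5] open 0.05719388742409573
```

```bash
python3 -m inch '[[255,15,-6,0,0,0,0],[255,30,-12,0,0,0,0],[255,37,-15,0,0,0,0],[255,37,-15,0,0,0,0],[255,37,-15,0,0,0,0],[255,37,-15,0,0,0,0],[255,37,-15,0,0,0,0],[255,37,-15,0,0,0,0],[255,30,-12,0,0,0,0],[255,13,-6,0,0,0,0],[255,0,0,0,0,0,0],[255,0,0,25,0,0,0],[255,0,0,35,0,0,0],[255,0,0,30,0,0,0],[255,0,0,15,0,0,0],[255,0,0,5,0,0,0],[255,0,0,0,0,0,0]]'
python3 to.py 0.457 0.246 0.165 90
```

```text
t: 17.68
tcp_pos: [0.4582, 0.246, 0.1764]
tcp_rot: [[-0.0, 1.0, 0.002], [1.0, 0.0, 0.0], [0.0, 0.002, -1.0]]
contact_force: [-0.2, 0.3, -2.2]
opening: 0.057
gripper_force: 25.0
t 17.675 shift(now axes) [ 0.  -1.2 11.4] shift(target axes) [ 0.  -1.2 11.4] rot [ 0.0023 -0.0005  0.0004] j [ 13.  16. -53. 108.  15.  63. -45.] F [-0.2  0.3 -2.2] open 0.0569761774259202
```

```bash
python3 -m inch '[[255,0,0,6,0,0,0],[255,0,0,3.5,0,0,0],[255,0,0,0,0,0,0]]'; python3 -m inch '[[255,0,0,1.5,0,0,0],[255,0,0,0,0,0,0]]'
```

```text
t: 18.05
tcp_pos: [0.4577, 0.246, 0.1662]
tcp_rot: [[-0.001, 1.0, 0.001], [1.0, 0.001, 0.0], [0.0, 0.001, -1.0]]
contact_force: [-0.0, 1.1, -3.0]
opening: 0.0572
gripper_force: 25.0
t: 18.3
tcp_pos: [0.4578, 0.2462, 0.165]
tcp_rot: [[-0.001, 1.0, 0.002], [1.0, 0.001, 0.0], [0.0, 0.002, -1.0]]
contact_force: [0.5, 0.2, -1.2]
opening: 0.0571
gripper_force: 25.0
```

```bash
python3 -m inch '[[255,0,0,0.7,0,0,0],[255,0,0,0,0,0,0]]'; python3 -m inch '[[120,0,0,0,0,0,0],[60,0,0,0,0,0,0],[0,0,0,0,0,0,0],[0,0,0,0,0,0,0],[0,0,0,0,0,0,0],[0,0,0,-20,0,0,0],[0,0,0,-50,0,0,0],[0,0,0,-45,0,0,0],[0,0,0,0,0,0,0]]'
python3 to.py 0.634 -0.008 0.285 90
python3 - <<'E'
from h import *
n='top';im,d=snap(n,'t4');P=cloud(n,d)
cv2.imwrite('pics/t4c.png',cv2.resize(im[150:390,110:430,::-1],None,fx=2.5,fy=2.5))
m=np.zeros((480,640),np.uint8); cv2.circle(m,(332,208),28,1,-1)
m=(m>0)&(P[...,2]>.098)&(P[...,2]<.12); ys,xs=np.nonzero(m); q=plane(n,np.c_[xs,ys],.108)[:,:2]
print(len(xs),cv2.minEnclosingCircle(np.float32(q)),P[m][:,2].max())
E
```

```text
t: 18.55
tcp_pos: [0.4579, 0.2465, 0.1649]
tcp_rot: [[-0.001, 1.0, 0.002], [1.0, 0.001, 0.001], [0.001, 0.002, -1.0]]
contact_force: [-2.8, -0.8, 6.9]
opening: 0.0574
gripper_force: 25.0
t: 19.68
tcp_pos: [0.4588, 0.2474, 0.2838]
tcp_rot: [[-0.001, 1.0, 0.008], [1.0, 0.001, 0.002], [0.002, 0.008, -1.0]]
contact_force: [-1.0, -0.8, -1.1]
opening: 0.0868
gripper_force: 0.0
t 19.675 shift(now axes) [-255.7  174.9   -0.3] shift(target axes) [-255.4  175.2   -1.2] rot [ 0.0084 -0.0024  0.0013] j [ 17.  10. -55. 101.   8.  74. -40.] F [-1.  -0.8 -1.1] open 0.08677887942700477
193 ((0.6332342624664307, -0.009512240998446941), 0.028502697125077248) 0.11225423046820737
```

View pics/t4c.png

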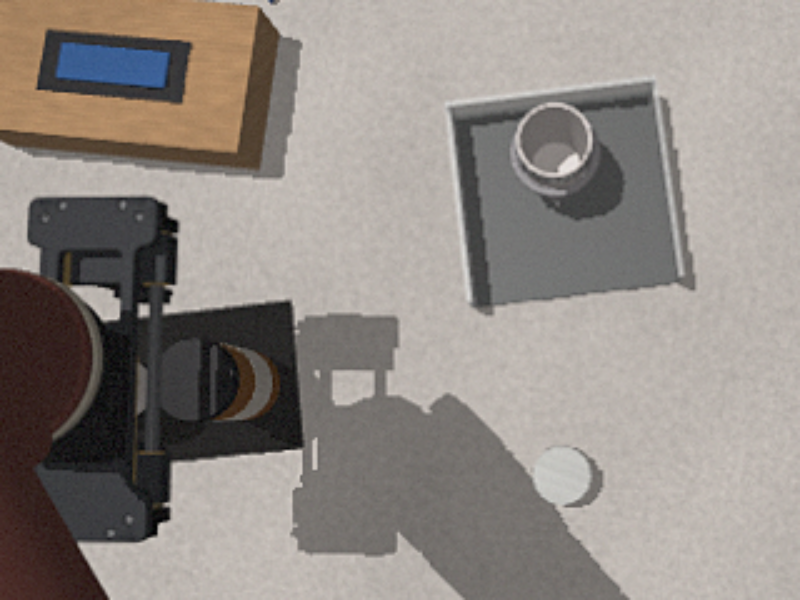

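The jar stands on the mat at crop (200,380). The cup sits in the beaker at (553,142), undisturbed. Next I approach the cup.

```bash
python3 -m inch '[[0,-15,10,0,-0.004,0,0],[0,-33,23,0,-0.004,0,0],[0,-40,27,0,0,0,0],[0,-40,27,0,0,0,0],[0,-40,27,0,0,0,0],[0,-40,27,0,0,0,0],[0,-32,22,0,0,0,0],[0,-15.5,12,0,0,0,0],[0,0,0,0,0,0,0],[0,0,0,25,0,0,0],[0,0,0,35,0,0,0],[0,0,0,20,0,0,0],[0,0,0,0,0,0,0]]'
python3 to.py 0.6345 -0.008 0.143 90
```

```text
t: 21.35
tcp_pos: [0.6325, -0.0083, 0.1995]
tcp_rot: [[-0.003, 1.0, 0.007], [1.0, 0.003, 0.001], [0.001, 0.007, -1.0]]
contact_force: [0.0, 0.3, -0.0]
opening: 0.0872
gripper_force: 0.0
t 21.35 shift(now axes) [ 0.3  1.6 56.5] shift(target axes) [ 0.3  2.  56.5] rot [ 0.0071 -0.0006  0.0025] j [ 29.  26. -42.  92.  19.  69. -17.] F [ 0.   0.3 -0. ] open 0.08721986767299618
```

```bash
python3 -m inch '[[0,0.3,1.5,20,0.004,0,0.002],[0,0,0,20,0.003,0,0],[0,0,0,12,0,0,0],[0,0,0,4,0,0,0],[0,0,0,0,0,0,0]]'
python3 to.py 0.6345 -0.008 0.143 90
python3 - <<'E'
from h import *
im,d=snap('scene','s5'); cv2.imwrite('pics/s5c.png',cv2.resize(im[180:340,210:370,::-1],None,fx=3.5,fy=3.5,interpolation=cv2.INTER_CUBIC))
E
```

```text
t: 21.98
tcp_pos: [0.6355, -0.0089, 0.1445]
tcp_rot: [[0.001, 1.0, 0.003], [1.0, -0.001, 0.0], [0.0, 0.003, -1.0]]
contact_force: [0.5, 0.1, 0.1]
opening: 0.0866
gripper_force: 0.0
t 21.975 shift(now axes) [ 0.9 -1.   1.5] shift(target axes) [ 0.9 -1.   1.5] rot [ 0.0026 -0.0004 -0.001 ] j [ 28.  30. -41.  94.  21.  64. -19.] F [0.5 0.1 0.1] open 0.08664453134760071
```

View pics/s5c.png

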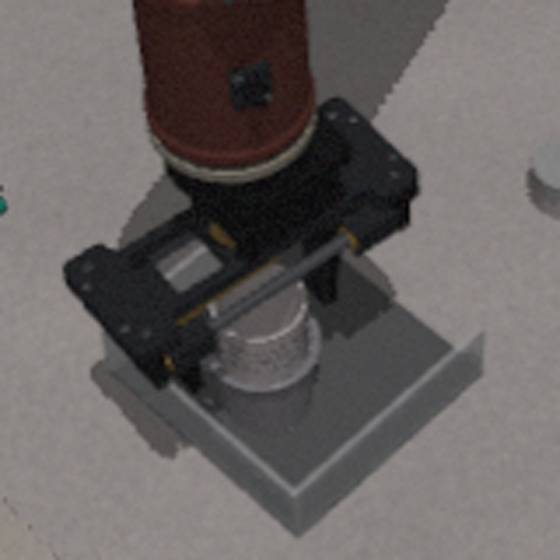

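The fingers straddle the cup on both sides, with the tips above the beaker's rim at crop (265,375). I'll close gently.

```bash
python3 -m inch '[[60,0,0,0,0,0,0],[80,0,0,0,0,0,0],[255,0,0,0,0,0,0],[255,0,0,0,0,0,0],[255,0,0,0,0,0,0],[255,0,0,0,0,0,0],[255,0,0,0,0,0,0],[255,0,0,0,0,0,0]]' 8
python3 -m inch '[[255,0,0,-3,0,0,0],[255,0,0,-8,0,0,0],[255,0,0,-12,0,0,0],[255,0,0,-20,0,0,0],[255,0,0,-30,0,0,0],[255,0,0,-32,0,0,0],[255,0,0,0,0,0,0]]'
python3 - <<'E'
from h import *
im,d=snap('scene','s6'); cv2.imwrite('pics/s6c.png',cv2.resize(im[160:340,200:380,::-1],None,fx=3,fy=3,interpolation=cv2.INTER_CUBIC))
E
```

```text
t: 23.02
tcp_pos: [0.6354, -0.009, 0.1446]
tcp_rot: [[0.001, 1.0, 0.003], [1.0, -0.001, 0.0], [0.0, 0.003, -1.0]]
contact_force: [-0.1, -0.2, 1.1]
opening: 0.054
gripper_force: 7.9
t: 23.9
tcp_pos: [0.6365, -0.0085, 0.2539]
tcp_rot: [[0.001, 1.0, 0.008], [1.0, -0.001, 0.0], [0.0, 0.008, -1.0]]
contact_force: [1.1, -0.3, 0.0]
opening: 0.0543
gripper_force: 7.9
```

View pics/s6c.png

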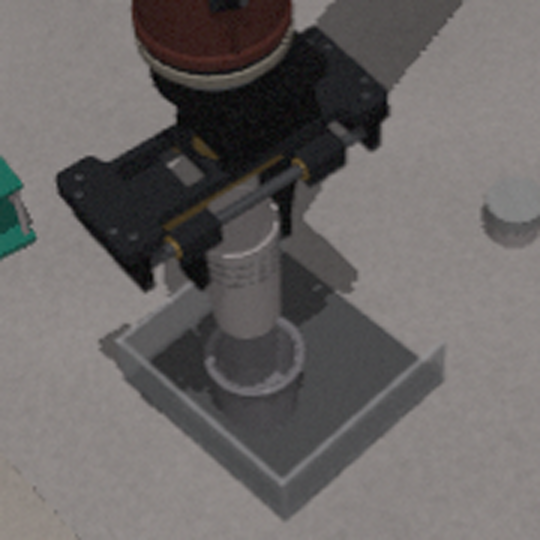

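The cup is clear and upright, and the beaker still stands in place at crop (253,365). On to the dish.

```bash
python3 -m inch '[[255,-12,-8,0,0.004,0,0],[255,-25,-15,0,0.003,0,0],[255,-34,-22,0,0,0,0],[255,-34,-22,0,0,0,0],[255,-34,-22,0,0,0,0],[255,-34,-22,0,0,0,0],[255,-34,-21,0,0,0,0],[255,-34,-21,0,0,0,0],[255,-26,-15,0,0,0,0],[255,-14,-8,0,0,0,0],[255,0,0,0,0,0,0]]'
python3 to.py 0.4605 -0.29 0.1405 90
```

```text
t: 25.32
tcp_pos: [0.458, -0.2906, 0.2497]
tcp_rot: [[0.003, 1.0, -0.005], [1.0, -0.003, 0.001], [0.001, -0.005, -1.0]]
contact_force: [0.1, 0.8, 0.6]
opening: 0.0539
gripper_force: 7.9
t 25.325 shift(now axes) [  0.5   3.1 109.2] shift(target axes) [  0.6   2.5 109.2] rot [-0.0051 -0.0007 -0.0031] j [ 61.  12. -37. 101.   7.  71.  21.] F [0.1 0.8 0.6] open 0.05394268903741829
```

```bash
python3 -m inch '[[255,0.5,2.5,20,-0.003,0,-0.003],[255,0,0,30,-0.002,0,0],[255,0,0,25,0,0,0],[255,0,0,18,0,0,0],[255,0,0,10,0,0,0],[255,0,0,2,0,0,0],[255,0,0,0,0,0,0]]'
python3 to.py 0.4605 -0.29 0.1395 90
python3 - <<'E'
from h import *
im,d=snap('scene','s7'); cv2.imwrite('pics/s7c.png',cv2.resize(im[80:260,190:370,::-1],None,fx=3,fy=3,interpolation=cv2.INTER_CUBIC))
E
```

```text
t: 26.2
tcp_pos: [0.4617, -0.2894, 0.1458]
tcp_rot: [[-0.002, 1.0, 0.001], [1.0, 0.002, -0.0], [-0.0, 0.001, -1.0]]
contact_force: [-0.5, -0.4, -0.4]
opening: 0.0543
gripper_force: 7.9
t 26.2 shift(now axes) [-0.6 -1.2  6.3] shift(target axes) [-0.6 -1.2  6.3] rot [0.0015 0.0002 0.0021] j [ 59.  18. -36. 107.  12.  59.  18.] F [-0.5 -0.4 -0.4] open 0.0542562600321682
```

View pics/s7c.png

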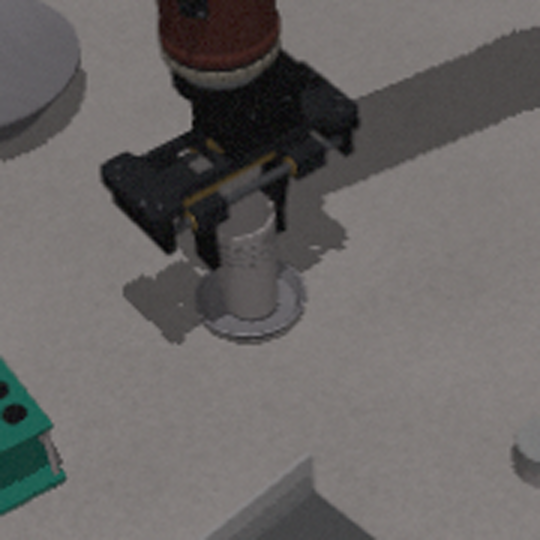

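The cup is over the middle of the dish (crop (250,305)). I'll lower it to contact.

```bash
python3 -m inch '[[255,0,0,3,0,0,0],[255,0,0,2,0,0,0],[255,0,0,0,0,0,0]]'; python3 -m inch '[[255,0,0,1,0,0,0],[255,0,0,0,0,0,0]]';python3 -m inch '[[255,0,0,0.7,0,0,0],[255,0,0,0,0,0,0]]'
```

```text
t: 26.62
tcp_pos: [0.4612, -0.2893, 0.1401]
tcp_rot: [[-0.002, 1.0, 0.001], [1.0, 0.002, 0.0], [0.0, 0.001, -1.0]]
contact_force: [0.4, 0.5, -0.2]
opening: 0.0543
gripper_force: 7.9
t: 26.88
tcp_pos: [0.4613, -0.2895, 0.1395]
tcp_rot: [[-0.002, 1.0, 0.001], [1.0, 0.002, -0.0], [-0.0, 0.001, -1.0]]
contact_force: [-1.6, -0.2, 3.2]
opening: 0.0541
gripper_force: 8.1
t: 27.12
tcp_pos: [0.4614, -0.2897, 0.1393]
tcp_rot: [[-0.002, 1.0, 0.001], [1.0, 0.002, -0.001], [-0.001, 0.001, -1.0]]
contact_force: [-2.1, -0.1, 8.7]
opening: 0.0537
gripper_force: 8.2
```

Seated. Release, rise, and go back to the jar on the mat.

```bash
python3 -m inch '[[255,0,0,-0.7,0,0,0],[70,0,0,0,0,0,0],[40,0,0,0,0,0,0],[0,0,0,0,0,0,0],[0,0,0,0,0,0,0],[0,0,0,0,0,0,0],[0,0,0,-15,0,0,0],[0,0,0,-40,0,0,0],[0,0,0,-50,0,0,0],[0,0,0,-40,0,0,0],[0,0,0,0,0,0,0]]'
python3 to.py 0.458 0.246 0.285 90
python3 - <<'E'
from h import *
im,d=snap('scene','s8'); cv2.imwrite('pics/s8c.png',im[100:450,180:560,::-1])
E
```

```text
t: 28.5
tcp_pos: [0.4627, -0.2897, 0.2886]
tcp_rot: [[-0.002, 1.0, 0.006], [1.0, 0.002, -0.004], [-0.004, 0.006, -1.0]]
contact_force: [0.5, -0.3, -0.7]
opening: 0.0871
gripper_force: 0.0
t 28.5 shift(now axes) [535.7  -3.5   1.5] shift(target axes) [535.7  -4.7   3.6] rot [0.006  0.0039 0.0021] j [ 61.  10. -38.  98.   6.  74.  22.] F [ 0.5 -0.3 -0.7] open 0.08713071376997013
```

View pics/s8c.png

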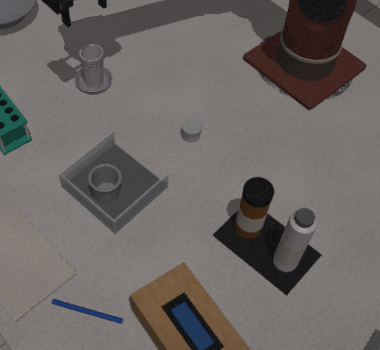

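The cup stands upright in the dish (93,70), the beaker is in the holder (105,180), and the jar (257,205) and bottle (295,240) are on the mat. I'll fetch the jar.

```bash
python3 -m inch '[[0,20,0,0,0.003,0.002,0],[0,40,0,0,0.003,0.002,0],[0,45,0,0,0,0,0],[0,45,0,0,0,0,0],[0,45,0,0,0,0,0],[0,45,0,0,0,0,0],[0,45,0,0,0,0,0],[0,45,0,0,0,0,0],[0,45,0,0,0,0,0],[0,45,0,0,0,0,0],[0,45,0,0,0,0,0],[0,40,0,0,0,0,0],[0,25,-2,0,0,0,0],[0,5,-2,0,0,0,0],[0,0,0,0,0,0,0]]'
python3 to.py 0.458 0.2465 0.165 90
```

```text
t: 30.42
tcp_pos: [0.4553, 0.2455, 0.2857]
tcp_rot: [[-0.003, 1.0, -0.007], [1.0, 0.003, 0.003], [0.003, -0.007, -1.0]]
contact_force: [0.1, -0.3, 0.8]
opening: 0.0866
gripper_force: 0.0
t 30.425 shift(now axes) [  0.5   3.5 120.7] shift(target axes) [  1.    2.7 120.7] rot [-0.0066 -0.0035  0.003 ] j [ 25.  12. -64. 100.  11.  75. -42.] F [ 0.1 -0.3  0.8] open 0.0866423764470409
```

```bash
python3 -m inch '[[0,1,2.5,25,-0.003,-0.002,0.003],[0,0,0,35,-0.003,-0.001,0],[0,0,0,35,0,0,0],[0,0,0,18,0,0,0],[0,0,0,5,0,0,0],[0,0,0,1,0,0,0],[0,0,0,0,0,0,0]]'
python3 to.py 0.458 0.2465 0.165 90
```

```text
t: 31.3
tcp_pos: [0.4589, 0.2472, 0.1683]
tcp_rot: [[0.001, 1.0, 0.002], [1.0, -0.001, 0.002], [0.002, 0.002, -1.0]]
contact_force: [-0.6, 0.3, 0.6]
opening: 0.0869
gripper_force: 0.0
t 31.3 shift(now axes) [-0.7 -0.9  3.3] shift(target axes) [-0.7 -0.9  3.3] rot [ 0.0021 -0.0017 -0.0012] j [ 19.  20. -60. 108.  20.  63. -49.] F [-0.6  0.3  0.6] open 0.08691697110920248
```

```bash
python3 -m inch '[[0,-0.5,-1,2.5,0,0,0],[100,0,0,0,0,0,0],[255,0,0,0,0,0,0],[255,0,0,0,0,0,0],[255,0,0,0,0,0,0],[255,0,0,0,0,0,0],[255,0,0,0,0,0,0],[255,0,0,0,0,0,0]]' 25
python3 -m inch '[[255,0,0,-6,0,0,0],[255,0,0,-20,0,0,0],[255,0,0,-40,0,0,0],[255,0,0,-24,0,0,0],[255,0,0,0,0,0,0]]'
python3 to.py 0.584 -0.063 0.255 48;python3 to.py 0.584 -0.063 0.255 90
```

```text
t: 32.3
tcp_pos: [0.4574, 0.2464, 0.1648]
tcp_rot: [[0.001, 1.0, 0.001], [1.0, -0.001, 0.001], [0.001, 0.001, -1.0]]
contact_force: [0.4, -0.4, 1.0]
opening: 0.0574
gripper_force: 25.0
t: 32.92
tcp_pos: [0.4582, 0.2471, 0.2574]
tcp_rot: [[0.001, 1.0, 0.005], [1.0, -0.001, 0.002], [0.002, 0.005, -1.0]]
contact_force: [1.0, -0.9, -2.5]
opening: 0.0573
gripper_force: 25.0
t 32.925 shift(now axes) [-309.9  126.1    2.3] shift(target axes) [-146.2  301.     2.4] rot [ 0.0037 -0.0039  0.7319] j [ 24.  14. -64. 102.  13.  72. -44.] F [ 1.  -0.9 -2.5] open 0.057319130242204364
t 32.925 shift(now axes) [-309.9  126.1    2.3] shift(target axes) [-310.1  125.8    2.4] rot [ 0.0047 -0.0023 -0.0012] j [ 24.  14. -64. 102.  13.  72. -44.] F [ 1.  -0.9 -2.5] open 0.057319130242204364
```

```bash
python3 -m inch '[[255,-15,6,0,0.003,0,0],[255,-30,12,0,0.002,0,0],[255,-37,15,0,0,0,0],[255,-37,15,0,0,0,0],[255,-37,15,0,0,0,0],[255,-37,15,0,0,0,0],[255,-37,15,0,0,0,0],[255,-37,15,0,0,0,0],[255,-30,12,0,0,0,0],[255,-13,6,0,0,0,0],[255,0,0,0,0,0,0]]'
python3 to.py 0.584 -0.0635 0.168 90
```

```text
t: 34.3
tcp_pos: [0.5828, -0.0646, 0.253]
tcp_rot: [[0.002, 1.0, -0.006], [1.0, -0.002, 0.002], [0.002, -0.006, -1.0]]
contact_force: [0.8, 1.0, -2.3]
opening: 0.0575
gripper_force: 25.0
t 34.3 shift(now axes) [ 0.9  1.7 85. ] shift(target axes) [ 1.1  1.2 85. ] rot [-0.0058 -0.0021 -0.0024] j [ 45.  21. -54.  94.  18.  74. -12.] F [ 0.8  1.  -2.3] open 0.057490317104247735
```

```bash
python3 -m inch '[[255,0.9,1.5,20,-0.003,-0.001,-0.002],[255,0,0,30,-0.003,-0.001,0],[255,0,0,20,0,0,0],[255,0,0,8,0,0,0],[255,0,0,3,0,0,0],[255,0,0,0,0,0,0]]'
python3 to.py 0.584 -0.0635 0.166 90
```

```text
t: 35.05
tcp_pos: [0.5848, -0.0628, 0.1734]
tcp_rot: [[-0.001, 1.0, 0.002], [1.0, 0.001, -0.001], [-0.001, 0.002, -1.0]]
contact_force: [-0.6, 0.6, -2.8]
opening: 0.0571
gripper_force: 25.0
t 35.05 shift(now axes) [-0.7 -0.9  7.4] shift(target axes) [-0.7 -0.8  7.4] rot [0.0025 0.0008 0.0011] j [ 43.  26. -51.  99.  22.  66. -15.] F [-0.6  0.6 -2.8] open 0.05713676919859896
```

```bash
python3 -m inch '[[255,-0.5,-0.5,4,0.002,0,0],[255,0,0,2.5,0,0,0],[255,0,0,0,0,0,0]]'; python3 -m inch '[[255,0,0,1,0,0,0],[255,0,0,0,0,0,0]]'; python3 -m inch '[[255,0,0,0.7,0,0,0],[255,0,0,0,0,0,0]]'
```

```text
t: 35.42
tcp_pos: [0.5839, -0.0635, 0.1663]
tcp_rot: [[-0.001, 1.0, -0.0], [1.0, 0.001, -0.001], [-0.001, -0.0, -1.0]]
contact_force: [0.8, 0.0, -2.2]
opening: 0.0576
gripper_force: 25.0
t: 35.67
tcp_pos: [0.5842, -0.0634, 0.1659]
tcp_rot: [[-0.001, 1.0, 0.0], [1.0, 0.001, -0.001], [-0.001, 0.0, -1.0]]
contact_force: [-0.7, -0.2, 3.3]
opening: 0.0575
gripper_force: 25.0
t: 35.92
tcp_pos: [0.5842, -0.0634, 0.1658]
tcp_rot: [[-0.001, 1.0, 0.0], [1.0, 0.001, -0.001], [-0.001, 0.0, -1.0]]
contact_force: [-4.7, -1.1, 10.0]
opening: 0.0573
gripper_force: 25.0
```

Seated. Release, rise, and go for the bottle.

```bash
python3 -m inch '[[255,0,0,-0.7,0,0,0],[120,0,0,0,0,0,0],[60,0,0,0,0,0,0],[0,0,0,0,0,0,0],[0,0,0,0,0,0,0],[0,0,0,0,0,0,0],[0,0,0,-20,0,0,0],[0,0,0,-50,0,0,0],[0,0,0,-50,0,0,0],[0,0,0,0,0,0,0]]'
python3 to.py 0.4565 0.346 0.285 90
```

```text
t: 37.17
tcp_pos: [0.5859, -0.0626, 0.2909]
tcp_rot: [[-0.001, 1.0, 0.007], [1.0, 0.001, -0.002], [-0.002, 0.007, -1.0]]
contact_force: [0.6, -0.6, -0.5]
opening: 0.0867
gripper_force: 0.0
t 37.175 shift(now axes) [ 408.7 -128.9    4.2] shift(target axes) [ 408.6 -129.4    5.9] rot [0.0073 0.002  0.0013] j [ 46.  20. -54.  91.  16.  77. -11.] F [ 0.6 -0.6 -0.5] open 0.086664714205678
```

```bash
python3 -m inch '[[0,15,-5,0,0.004,0.001,0],[0,35,-11,0,0.003,0.001,0],[0,45,-14,0,0,0,0],[0,45,-14,0,0,0,0],[0,45,-14,0,0,0,0],[0,45,-14,0,0,0,0],[0,45,-14,0,0,0,0],[0,45,-14,0,0,0,0],[0,45,-14,0,0,0,0],[0,33,-11,0,0,0,0],[0,10,-3,0,0,0,0],[0,0,0,0,0,0,0]]'
python3 to.py 0.4565 0.346 0.195 90
```

```text
t: 38.67
tcp_pos: [0.4547, 0.3449, 0.286]
tcp_rot: [[-0.003, 1.0, -0.009], [1.0, 0.003, 0.001], [0.001, -0.009, -1.0]]
contact_force: [0.7, 0.1, 0.8]
opening: 0.0868
gripper_force: 0.0
t 38.675 shift(now axes) [ 1.1  2.6 91. ] shift(target axes) [ 1.1  1.8 91. ] rot [-0.0086 -0.0005  0.0028] j [  9.  21. -63.  93.  18.  78. -56.] F [0.7 0.1 0.8] open 0.08682211663835947
```

```bash
python3 -m inch '[[0,1,2,20,-0.004,0,0.003],[0,0,0,30,-0.004,0,0],[0,0,0,25,0,0,0],[0,0,0,10,0,0,0],[0,0,0,4,0,0,0],[0,0,0,0,0,0,0]]'
python3 to.py 0.4565 0.346 0.195 90
python3 -m inch '[[100,0,0,0,0,0,0],[255,0,0,0,0,0,0],[255,0,0,0,0,0,0],[255,0,0,0,0,0,0],[255,0,0,0,0,0,0],[255,0,0,0,0,0,0],[255,0,0,0,0,0,0],[255,0,0,0,0,0,0]]' 25
```

```text
t: 39.42
tcp_pos: [0.4577, 0.3456, 0.1981]
tcp_rot: [[0.002, 1.0, 0.001], [1.0, -0.002, 0.002], [0.002, 0.001, -1.0]]
contact_force: [-0.0, 1.4, 0.1]
opening: 0.0875
gripper_force: 0.0
t 39.425 shift(now axes) [ 0.4 -1.2  3.1] shift(target axes) [ 0.4 -1.2  3.1] rot [ 0.0011 -0.0015 -0.0025] j [  7.  25. -60.  99.  23.  69. -59.] F [-0.   1.4  0.1] open 0.08745234629853069
t: 40.42
tcp_pos: [0.4574, 0.3457, 0.1978]
tcp_rot: [[0.002, 1.0, 0.001], [1.0, -0.002, 0.001], [0.001, 0.001, -1.0]]
contact_force: [-0.4, 1.0, 0.6]
opening: 0.0496
gripper_force: 24.8
```

```bash
python3 -m inch '[[255,0,0,-6,0,0,0],[255,0,0,-20,0,0,0],[255,0,0,-34,0,0,0],[255,0,0,-20,0,0,0],[255,0,0,0,0,0,0],[255,-15,5,0,0,0,0],[255,-30,11,0,0,0,0],[255,-35,13,0,0,0,0],[255,-35,13,0,0,0,0],[255,-35,13,0,0,0,0],[255,-35,13,0,0,0,0],[255,-35,13,0,0,0,0],[255,-35,13,0,0,0,0],[255,-33,12,0,0,0,0],[255,-20,7,0,0,0,0],[255,-8,3,0,0,0,0],[255,0,0,0,0,0,0]]'
python3 to.py 0.573 0.0295 0.199 90
```

```text
t: 42.55
tcp_pos: [0.5725, 0.0297, 0.2771]
tcp_rot: [[0.002, 1.0, 0.0], [1.0, -0.002, 0.002], [0.002, 0.0, -1.0]]
contact_force: [0.2, 0.5, -2.3]
opening: 0.0497
gripper_force: 24.8
t 42.55 shift(now axes) [-0.3  0.5 78.1] shift(target axes) [-0.2  0.5 78.1] rot [ 0.0001 -0.0017 -0.0018] j [ 40.  19. -57.  94.  17.  76. -20.] F [ 0.2  0.5 -2.3] open 0.0496883254200335
```

```bash
python3 -m inch '[[255,0,0,20,0,-0.001,-0.002],[255,0,0,28,0,0,0],[255,0,0,18,0,0,0],[255,0,0,6,0,0,0],[255,0,0,0,0,0,0]]'
python3 to.py 0.573 0.0295 0.199 90
```

```text
t: 43.18
tcp_pos: [0.5727, 0.0298, 0.2054]
tcp_rot: [[-0.001, 1.0, 0.0], [1.0, 0.001, 0.001], [0.001, 0.0, -1.0]]
contact_force: [-0.4, 0.8, -2.1]
opening: 0.0494
gripper_force: 24.8
t 43.175 shift(now axes) [-0.3  0.3  6.4] shift(target axes) [-0.3  0.3  6.4] rot [ 0.0005 -0.0005  0.0006] j [ 38.  23. -56.  99.  20.  69. -23.] F [-0.4  0.8 -2.1] open 0.04943899621266036
```

```bash
python3 -m inch '[[255,0,0,3.5,0,0,0],[255,0,0,2,0,0,0],[255,0,0,0,0,0,0]]'; python3 -m inch '[[255,0,0,1,0,0,0],[255,0,0,0,0,0,0]]'; python3 -m inch '[[255,0,0,0.7,0,0,0],[255,0,0,0,0,0,0]]'
```

```text
t: 43.55
tcp_pos: [0.5728, 0.0293, 0.2]
tcp_rot: [[0.0, 1.0, 0.001], [1.0, -0.0, 0.0], [0.0, 0.001, -1.0]]
contact_force: [-0.5, 0.0, -2.1]
opening: 0.0493
gripper_force: 24.8
t: 43.8
tcp_pos: [0.5728, 0.0293, 0.1989]
tcp_rot: [[0.0, 1.0, 0.001], [1.0, -0.0, 0.0], [0.0, 0.001, -1.0]]
contact_force: [-0.0, -0.3, -1.9]
opening: 0.0495
gripper_force: 24.8
t: 44.05
tcp_pos: [0.5729, 0.0295, 0.1987]
tcp_rot: [[0.0, 1.0, 0.001], [1.0, -0.0, 0.0], [0.0, 0.001, -1.0]]
contact_force: [-1.1, 0.2, 4.0]
opening: 0.0494
gripper_force: 24.9
```

Seated. Release, rise and move aside for a final look.

```bash
python3 -m inch '[[120,0,0,0,0,0,0],[60,0,0,0,0,0,0],[0,0,0,0,0,0,0],[0,0,0,0,0,0,0],[0,0,0,0,0,0,0],[0,0,0,-20,0,0,0],[0,0,0,-40,0,0,0],[0,0,0,-40,0,0,0],[0,0,0,0,0,0,0],[0,40,-20,0,0,0,0],[0,50,-20,0,0,0,0],[0,50,-20,0,0,0,0],[0,50,-20,0,0,0,0],[0,50,-15,0,0,0,0],[0,40,0,0,0,0,0],[0,0,0,0,0,0,0],[0,0,0,0,0,0,0]]'
python3 - <<'E'
from h import *
snap('scene','s9'); n='top'; im,d=snap(n,'t9');P=cloud(n,d)
for k,u,v,zt in(('cap',310,232,.184),('lid',364,228,.149),('beaker',332,208,.066)):
    m=np.zeros((480,640),np.uint8); cv2.circle(m,(u,v),30,1,-1); m=(m>0)&(abs(P[...,2]-zt)<.006)
    ys,xs=np.nonzero(m); print(k,len(xs),cv2.minEnclosingCircle(np.float32(plane(n,np.c_[xs,ys],zt)[:,:2])))
E
```

```text
t: 46.18
tcp_pos: [0.4777, 0.309, 0.2981]
tcp_rot: [[-0.0, 1.0, 0.0], [1.0, 0.0, -0.0], [-0.0, 0.0, -1.0]]
contact_force: [0.1, -0.2, -0.1]
opening: 0.087
gripper_force: 0.0
cap 323 ((0.5708357095718384, 0.028307802975177765), 0.017321020364761353)
lid 835 ((0.5846900939941406, -0.0663997009396553), 0.029102936387062073)
beaker 372 ((0.6341198682785034, -0.009036942385137081), 0.034978002309799194)
```

View pics/s9.png

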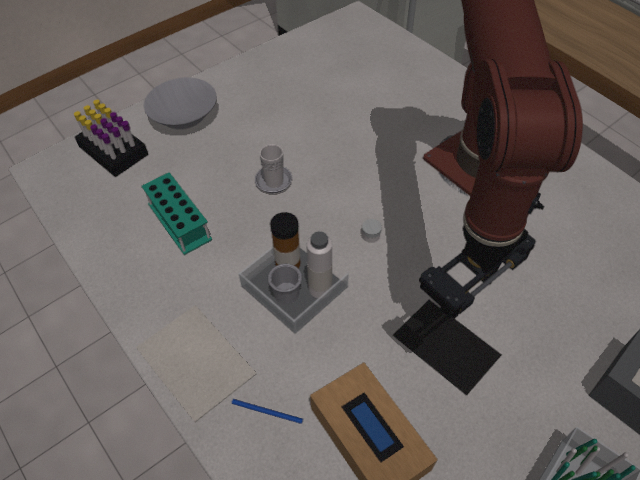

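The bottle (319,262) and jar (285,240) are back within about 3 mm, the cup is in the dish (272,168), and the beaker is in place (285,280). I'll hand it in.

```bash
python3 -c "
from station import robot
print(robot.job_done())"
```

```text
the job is handed in; nothing more can be done
None
```

The job is done and handed in at about 46 s: the cup stands upright in the dish, the bottle and jar are back within about 3 mm of where they started, the beaker is still in its place, and nothing was knocked over.

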